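# Hang the scraper on the rail with an S-hook

### The job

Take the empty S-hook off the rail by its black grip tab, hook it through the hole in the scraper's hanging tab, lift the scraper out of the wooden block with the hook alone, and hang the hook back on the rail so that the scraper hangs freely from it. The robot itself must not touch the scraper; feel for the hole gently, never pushing the hook against the scraper with more than 12 N nor against the rail with more than 20 N, and leave the other things on the range where they are.

Things in the scene. Friction and masses are not known exactly. Their poses are not given: they have to be found in the camera images.
- s_hook: S-hook of 5 mm steel wire, 80 g, on the rail at the start, x as the rail's x within 0.05 rad. Origin: middle of the underside of its top bar, where it rests on the rail; z up. Mouth x -9.5 to 9.5 mm; free end on the -x side, down to -11.5 mm; shank at x = 12 mm down to -36, slants to x = -12 at -52 mm. Off: lift 12 to 25 mm (19 best; more hits the shank), then move to its +x; on: the reverse
- hook_leg (a point): middle of the S-hook's level lower leg, 65 mm below the hook's origin, hook's axes. The leg runs along x, its 5 mm wire clear from x = -9.5 mm (shank) to +11.5 mm, where a short tip turns up (outer face x = 16.5 mm). Leg and tip together are 10 mm tall: 2.5 mm below to 7.5 mm above this point
- hook_grip (a point): grip point in the S-hook's black grip tab, 24 mm above the hook's origin, hook's axes. The tab is 24 (x) by 10 (y) by 28 mm tall, from 4 to 32 mm above the origin; grip it from above across its 10 mm
- rail_stand: fixed steel hanging rail: a level square bar, 10 by 10 mm, 236 mm long along y, on two posts (y = -112 and +112 mm) on a 90 by 260 mm base plate 8 mm thick. Top of bar and posts 260 mm above the range. Origin: under the middle of the base; z up, x away from the robot (within 0.25 rad)
- rail_top (a point): middle of the rail bar's top face (260 mm up), axes as the rail stand's. The hook hangs within 50 mm of it at the start
- slot_block: fixed light wooden block, 70 (x) by 130 (y) by 53 mm tall, with one slot from above, 97 mm long (y), 5.5 mm wide (x), 45 mm deep, in which the scraper stands with about 0.03 rad of play. Origin: under its middle; z up
- scraper: flat steel scraper, 160 to 260 g, loose in the slot, blade down. Origin: middle of the blade's lower edge; z up along the handle; x across its flat faces, the -x face looks to the robot. Blade 80 mm wide (y), 66 mm tall, 4 mm thick; black handle 38 mm wide, 12 mm thick, 60 to 125 mm above the origin
- handle_top (a point): middle of the handle's top, scraper's axes. Here a flat steel hanging tab stands out, 30 mm wide (y), 4 mm thick (x), with a through hole 16 mm wide, 13 mm high, its centre 12.5 mm below the tab's upper edge. The tab slides stiffly (only above 15 N): its upper edge is 22 to 50 mm above this point, differs each time and is NOT measured: feel or look for it
- coffee_jar: glass coffee jar with a dark lid, 84 mm across, 140 mm tall; a bystander, to be left where it stands. Origin: middle of its underside
- vinegar_bottle: slim vinegar bottle, 64 mm across, 230 mm tall; a bystander, to be left where it stands. Origin: middle of its underside
- tea_box: tea carton, 66 by 73 mm, 125 mm tall; a bystander, to be left where it stands. Origin: middle of its underside
- sugar_tin: square orange sugar tin with a lid, 102 mm wide, 140 mm tall; a bystander, to be left where it stands. Origin: middle of its underside
- spice_a: spice jar with a white cap, 47 mm across, 98 mm tall; a bystander, to be left where it stands. Origin: middle of its underside
- salt_shaker: salt shaker, 44 mm across, 90 mm tall; a bystander, to be left where it stands. Origin: middle of its underside
- tea_light: tea light in its cup, 38 mm across, 16 mm tall; a bystander, to be left where it stands. Origin: middle of its underside
- spoon: steel spoon lying flat, 192 mm long; a bystander, to be left where it stands. Origin: middle of its underside

How it is judged:
On the way, in this order (a step that is already met when the one before it is completed fails the run):
1. the S-hook has been taken off the rail and away (contact force between s_hook and rail_stand below 0.1 N and distance of s_hook from where it was at the start of the episode above 0.1 m), for 0.1 s.
2. the scraper is carried by the hook, clear of the block (height (world z) of scraper above 0.055 m and contact force between s_hook and scraper above 0.6 N and contact force between scraper and slot_block below 0.1 N), for 0.2 s.
At the end, for the whole second after the job is handed in: the S-hook sits on the rail bar between the posts (origin within 8 mm across, 90 mm along, -6 to +8 mm in height of the bar top), the scraper hangs from it more than 15 mm above the range, both within 0.35 rad of upright and nearly still (scraper below 0.08 m/s, hook below 0.03 m/s) (x of s_hook in the frame of rail_top between -0.008 and 0.008 m and y of s_hook in the frame of rail_top between -0.09 and 0.09 m and z of s_hook in the frame of rail_top between -0.006 and 0.008 m and angle between each of s_hook, scraper's own z axis and vertical below 0.35 rad and contact force between s_hook and rail_stand above 0.8 N and contact force between s_hook and scraper above 0.6 N and height (world z) of scraper above 0.015 m and horizontal distance between scraper and s_hook below 0.05 m and contact force between scraper and slot_block below 0.1 N and linear speed of scraper below 0.08 m/s and linear speed of s_hook below 0.03 m/s); the robot touches nothing.
It fails at once if the robot touches the scraper (contact force between any of the fingers, the arm and scraper above 1 N).
It fails at once if the hook is jammed against the scraper or its tab with more than 12 N (contact force between s_hook and scraper above 12 N).
It fails at once if the hook is pressed on the rail with more than 20 N (contact force between s_hook and rail_stand above 20 N).
It fails at once if another thing on the range is moved by more than 30 mm (distance of any of coffee_jar, vinegar_bottle, tea_box, sugar_tin, spice_a, salt_shaker, tea_light, spoon from where it was at the start of the episode above 0.03 m).
It also fails if it takes over 72 s, if anything falls off the work surface, if the arm or the gripper's body presses on something with over 40 N, if the wrist force passes 120 N, or if a joint passes its speed limit or range.

### The arm

A 7-joint arm with a two-finger parallel gripper is mounted at the origin on a cart in front of the work surface, level with it; the furniture and walls round the work are solid. World frame = base frame: x ahead of the robot, y to its left, z up, the work surface at z = 0. Lengths are in m, angles in rad, forces in N, time in s.
With the tool pointing down it reaches from about 0.425 to 0.8 m from the base axis. Payload 8.3 kg.
Tool frame: the origin (TCP) lies between the finger pads; the fingertips stand 8 mm ahead of it and the grasp point (between the pads) lies 11 mm behind it; z points along the fingers, y is the line along which they close (so a half turn about z gives the same grasp; the last joint's range is limited). The gripper opens to 85 mm and grips with 20 to 120 N. Pads are 22 mm wide; open, the fingers measure 114 mm over their backs; the gripper's body (76 mm by 85 mm) begins 54 mm behind the grasp point. The pads swing forward as they close: fully open they stand 13 mm farther back than shut.
Start: joints at [1.264, 0.383, 0.016, 1.37, -0.006, 1.388, -0.046], TCP at [0.151, -0.606, 0.239] pointing down, gripper open.
Joint ranges: [-2.95, 2.95], [-0.25, 2.06], [-1.52, 1.56], [0.18, 2.33], [-1.44, 4.58], [0.02, 2.06], [-3.01, 3.01]. Speed limits (rad/s): [2.39, 2.39, 3.01, 3.01, 3.14, 3.14, 3.14].

### API

Orientations are given as a rotation vector (axis times angle).
In Python, from rig import r, cams gives the robot as it stands.
- The arm moves only by the tool servo_tool, never from a script. Its argument "plan" is text: rows parted by semicolons, each of 4 numbers parted by spaces: the shift along the tool's x, y, z in a scale on which 1.0 is 600 mm, then the turn about the tool's z in shares of 90 degrees (1.0 is 90 degrees). A call has 1 to 12 rows; each row is the pose to reach, as a shift and turn from the pose commanded when the call began, along the tool's axes at that moment; what a row does not reach only later rows make up. A row lasts 1/8 s, in which the tool goes at most 62.5 mm and 10.7 degrees, less where a joint would pass 70% of its speed; a pose out of reach is approached as far as the arm can. No shift or turn number may pass 1 either way. A call with a gripper value outside its range is refused whole. "jaw" is the finger opening in mm, from 0 to 85.4, set as the call begins (left out, the last holds). The fingers move at their own pace and stop on an object; the grip force is fixed at half the most. Time passes only in rows, so rows that repeat a pose let the fingers close. It gives the time, the measured TCP pose, the force, the opening and the grip force at its end, in the units of the state.
- r.get_state(): the state, without advancing time (a new reading comes with each control period).
- cams.snapshot(name): name is "scene" or "top" or "wrist"; returns the picture (400x640x3 uint8, red, green, blue); there is no depth.
- cams.get_calibration(name): a dict with "mtx" (3x3 intrinsics, pixels), "k1" (the pictures are not rectified: a ray, as slopes to the right and down, at radius r is drawn at 1 + k1 r^2 times it, then the intrinsics apply), "position" and "rotation" of the camera in the world. Camera axes: x right, y down, z forward; pixel columns grow to the right and rows downward; lengths in m; the calibration is good to about 2 mm. A picture is of the moment at which its call begins: read the wrist's pose just before it. get_calibration takes no time and is no camera call; for the wrist camera it gives the pose at the moment of the call.
- r.finish_job(): hands the job in; it is judged then, once.
The state is a dict: "t": time; "joint_positions": joint angles; "dq": joint speeds; "effort": joint torques, N m; "tcp_pos": TCP position; "tcp_rot": TCP orientation; "contact_force": force on the tool from outside, world axes, zero at the start; "torque": the same for the moment, N m; "gripper_width": finger opening in m; "gripper_force": force on a finger pad.
Only numpy, scipy, OpenCV 4.12 (cv2) and the standard library are available. Lean on these libraries where they do the work, as an engineer would, in place of code of your own. Each camera call takes 0.05 s, during which the arm holds its last target. There are 200 camera calls.

## Working session

There is one attempt and no reset: what is moved stays moved. The work goes in short steps, Python scripts to look and compute and a tool call to move; the robot and the scene stay as the last step left them, time stands still between calls to the robot, and variables do not carry over. Pictures are saved under pics/ and viewed, at most 10 in all, crops included, and the job is handed in when it is done.

Besides the shell and the picture viewer there is one more tool, called after ">>>" as name(argument=value, ...), one argument or row to a line, values as JSON. servo_tool: Moves the arm, as the interface text tells. Its arguments: {"type":"object","properties":{"plan":{"type":"string"},"jaw":{"type":"number"}},"required":["plan"]}

```bash
ls; mkdir -p pics; cat > h.py <<'E'
import numpy as np, cv2
from rig import r, cams
from scipy.spatial.transform import Rotation as R
def cal(n):
    c=cams.get_calibration(n); return c
def ray(c,u,v):
    M=np.array(c["mtx"]); k=c["k1"]
    d=np.array([(u-M[0,2])/M[0,0],(v-M[1,2])/M[1,1]]); s=d.copy()
    for _ in range(20): s=d/(1+k*(s@s))
    w=rot(c)@np.array([s[0],s[1],1]); return np.array(c["position"]),w
def rot(c):
    q=np.array(c["rotation"]); return q if q.shape==(3,3) else R.from_rotvec(q).as_matrix()
def atz(c,u,v,z):
    p,w=ray(c,u,v); return p+w*(z-p[2])/w[2]
def proj(c,P):
    M=np.array(c["mtx"]); s=rot(c).T@(np.array(P)-c["position"]); s=s[:2]/s[2]; s=s*(1+c["k1"]*(s@s))
    return np.array([M[0,0]*s[0]+M[0,2],M[1,1]*s[1]+M[1,2]])
def tri(obs):
    A=np.zeros((3,3));b=np.zeros(3)
    for c,u,v in obs:
        p,w=ray(c,u,v); w=w/np.linalg.norm(w); Q=np.eye(3)-np.outer(w,w); A+=Q; b+=Q@p
    return np.linalg.solve(A,b)
def save(n,f,crop=None,z=1):
    im=cams.snapshot(n)[:,:,::-1]; cv2.imwrite("pics/raw_"+f+".png",im)
    if crop: x0,y0,x1,y1=crop; im=im[y0:y1,x0:x1]
    cv2.imwrite("pics/"+f+".png",cv2.resize(im,None,fx=z,fy=z,interpolation=cv2.INTER_CUBIC))
E
python3 - <<'E'
from h import *
for n in("scene","top","wrist"):
    save(n,n+"0"); c=cal(n); print(n,c)
a=cv2.imread("pics/scene0.png");b=cv2.imread("pics/top0.png")
print(r.get_state())
E
```

```text
pics
scene {'mtx': array([[431.10039839,   0.        , 317.38292026],
       [  0.        , 431.10039839, 203.44613296],
       [  0.        ,   0.        ,   1.        ]]), 'k1': -0.0735884725984783, 'position': array([ 0.31813991, -0.49667428,  1.10640544]), 'rotation': array([-2.55123303,  0.54285991, -0.15959627])}
top {'mtx': array([[419.39915862,   0.        , 319.30717708],
       [  0.        , 419.39915862, 198.38399831],
       [  0.        ,   0.        ,   1.        ]]), 'k1': -0.11470190579361243, 'position': array([0.41281902, 0.02922096, 1.40210995]), 'rotation': array([-2.18038493,  2.16183952, -0.13804781])}
wrist {'mtx': array([[317.53496864,   0.        , 316.68831174],
       [  0.        , 317.53496864, 195.03591478],
       [  0.        ,   0.        ,   1.        ]]), 'k1': -0.0395061937445591, 'position': array([ 0.2165974 , -0.59071364,  0.37187838]), 'rotation': array([ 2.30279132, -1.79706093, -0.24550274])}
{'t': 0.15, 'joint_positions': array([ 1.26409091,  0.38407984,  0.01633461,  1.37089801, -0.00629219,
        1.3881958 , -0.04648976]), 'dq': array([-2.22558774e-04, -6.10222706e-04, -1.37776873e-03, -4.79476037e-03,
        6.80945251e-04, -8.52409155e-04,  2.59234095e-05]), 'effort': array([ 1.02347338e-03, -6.28159976e+01,  8.45218990e-01, -3.72169912e+01,
        1.66387012e-02,  1.08861967e-02, -5.12035479e-05]), 'tcp_pos': array([ 0.15084407, -0.60613995,  0.23849322]), 'tcp_rot': array([-3.11674823e+00, -3.82012859e-01,  3.01845778e-04]), 'contact_force': array([-0.60220553,  0.09337583, -0.25932551]), 'torque': array([ 0.00219361, -0.00372834, -0.01775155]), 'gripper_force': 0.0, 'gripper_width': 0.08513185568250402}
```

View pics/scene0.png

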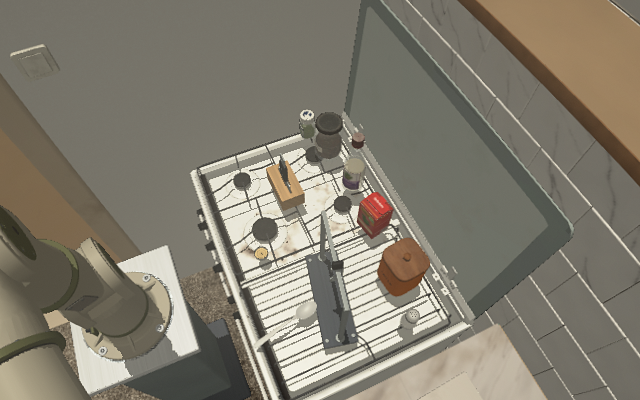

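View pics/top0.png

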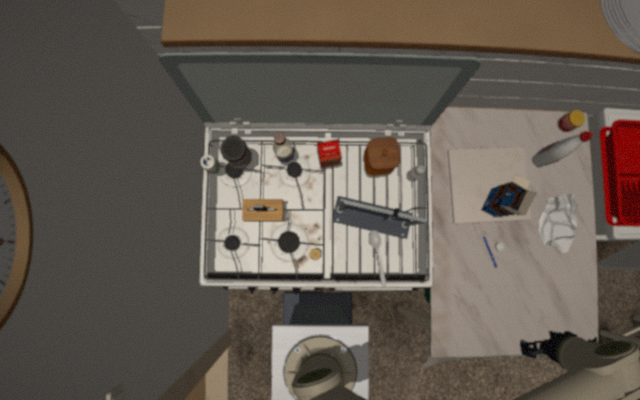

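The scene view shows the rail stand near (330,290) with the dark hook tab near (337,265), and the block near (286,185). The top view shows the rail near (375,213) and the block near (263,209). I'll zoom in.

```bash
python3 - <<'E'
import cv2,numpy as np
a=cv2.imread("pics/raw_scene0.png");b=cv2.imread("pics/raw_top0.png")
z=lambda i,x,y,w,h,s:cv2.resize(i[y:y+h,x:x+w],(w*s,h*s),interpolation=cv2.INTER_CUBIC)
# left: scene rail 300..365 x 205..355 (x4: 260x600) ; scene block 260..310x150..215 (x5 250x325); top rail 325..430 x 190..240 (x5=525x250); top block
o=np.zeros((600,800,3),np.uint8)
def put(im,x,y): o[y:y+im.shape[0],x:x+im.shape[1]]=im
put(z(a,300,205,65,150,4),0,0)
put(z(a,260,145,54,64,5),265,0)
put(z(b,235,190,60,40,4),540,0)
put(z(b,328,190,100,50,5),265,330)
cv2.imwrite("pics/comp.png",o)
E
```

```text
(no output)
```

View pics/comp.png

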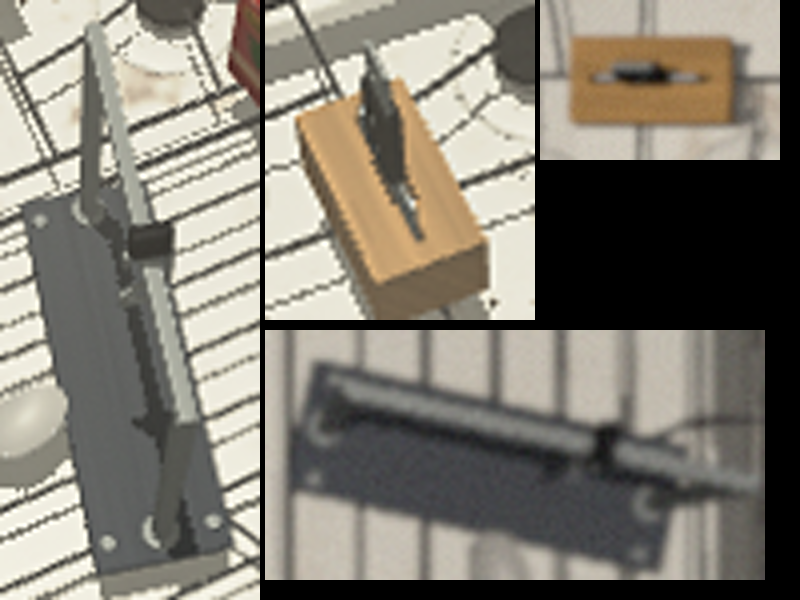

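```bash
python3 - <<'E'
from h import *
np.set_printoptions(precision=4,suppress=True)
s=cal("scene");t=cal("top")
for n,c,u,v,z in [("railfar",s,323.7,211.3,.26),("railnear",s,346.7,310,.26),("railL",t,342,199.6,.26),("railR",t,427,221.4,.26),
 ("tabS",s,337.8,261.8,.29),("tabT",t,328+(607-265)/5,190+(442-330)/5,.29),
 ("b1",t,242.5,199.3,.053),("b2",t,283.3,199.3,.053),("b3",t,283.3,220.8,.053),("b4",t,242.5,220.8,.053),
 ("sb1",s,260+32/5,145+118/5,.053),("sb2",s,260+138/5,145+80/5,.053),("sb3",s,260+222/5,145+240/5,.053),("sb4",s,260+112/5,145+284/5,.053),
 ("tabtop",s,260+105/5,145+42/5,.19),("handleT",t,262.3,207.2,.14)]:
  print(n,atz(c,u,v,z))
st=r.get_state();w=cal("wrist");Rt=R.from_rotvec(st["tcp_rot"]).as_matrix()
print(Rt,Rt.T@(np.array(w["position"])-st["tcp_pos"]),Rt.T@rot(w))
E
```

```text
railfar [ 0.536  -0.0585  0.26  ]
railnear [ 0.4832 -0.2851  0.26  ]
railL [ 0.5382 -0.0502  0.26  ]
railR [ 0.4799 -0.2853  0.26  ]
tabS [ 0.505  -0.1944  0.29  ]
tabT [ 0.5018 -0.1941  0.29  ]
b1 [0.5588 0.2578 0.053 ]
b2 [0.5601 0.1255 0.053 ]
b3 [0.4905 0.1243 0.053 ]
b4 [0.4892 0.256  0.053 ]
sb1 [0.4936 0.2528 0.053 ]
sb2 [0.5624 0.2532 0.053 ]
sb3 [0.5636 0.1269 0.053 ]
sb4 [0.4944 0.125  0.053 ]
tabtop [0.524  0.1863 0.19  ]
handleT [0.526  0.1824 0.14  ]
[[ 0.9704  0.2415 -0.0004]
 [ 0.2415 -0.9704  0.0015]
 [-0.     -0.0015 -1.    ]] [ 0.0675  0.0007 -0.1334] [[ 0.0013 -0.9641 -0.2655]
 [ 1.      0.0014 -0.0003]
 [ 0.0006 -0.2655  0.9641]]
```

```bash
cat >> h.py <<'E'
np.set_printoptions(precision=4,suppress=True)
def go(P,yaw):
    """shift/turn in tool axes from measured pose to TCP at P, tool x at world yaw"""
    s=r.get_state(); M=R.from_rotvec(s["tcp_rot"]).as_matrix(); y0=np.arctan2(M[1,0],M[0,0])
    print("tcp",np.array(s["tcp_pos"]),"yaw",round(y0,4),"t",s["t"],"F",np.array(s["contact_force"]),"axis",M[:,2])
    print("shift mm",1000*M.T@(np.array(P)-s["tcp_pos"]),"turn",-np.degrees(yaw-y0))
E
python3 - <<'E'
from h import *
t=cal("top")
for n,u,v,z in [("jar",235,147,.14),("bottle?",208,162,.23),("tea",329,150,.125),("tin",381,152,.14),("salt",418,173,.09),("spice",284,150,.09),("pot",280,139,.098)]: print(n,atz(t,u,v,z))
go([.503,-.194,.34],-.236)
E
```

```text
jar [0.7113 0.2713 0.14  ]
bottle? [0.6458 0.3302 0.23  ]
tea [ 0.7078 -0.0189  0.125 ]
tin [ 0.7002 -0.179   0.14  ]
salt [ 0.6448 -0.3061  0.09  ]
spice [0.7144 0.1235 0.09  ]
pot [0.7483 0.1364 0.098 ]
tcp [ 0.1508 -0.6061  0.2385] yaw 0.2439 t 0.15 F [-0.6022  0.0934 -0.2593] axis [-0.0004  0.0015 -1.    ]
shift mm [ 441.266  -315.0471 -101.0267] turn 27.49732934553125
```

Units first: shifts go in shares of 600 mm and turns go in shares of 90 degrees. So 441 mm / 600 = 0.735, -315 mm / 600 = -0.525, 27.5 degrees / 90 = 0.3056.

>>> servo_tool(
  plan="0 0 -0.1 0; 0.08 -0.0567 -0.1683 0.0444; 0.16 -0.115 -0.1683 0.0889; 0.24 -0.1717 -0.1683 0.1333; 0.32 -0.2283 -0.1683 0.1778; 0.4 -0.285 -0.1683 0.2222; 0.48 -0.3433 -0.1683 0.2667; 0.56 -0.4 -0.1683 0.3056; 0.64 -0.4567 -0.1683 0.3056; 0.7 -0.5 -0.1683 0.3056; 0.735 -0.525 -0.1683 0.3056; 0.735 -0.525 -0.1683 0.3056",
  jaw=60,
)

```text
t: 1.65
tcp_pos: [0.5038, -0.1919, 0.3398]
tcp_rot: [-3.119, 0.363, 0.001]
contact_force: [-0.7, 0.8, 0.3]
gripper_width: 0.0599
gripper_force: 0.0
```

```bash
python3 - <<'E'
from h import *
save("wrist","w1")
go([.503,-.194,.34],-.236)
E
```

```text
tcp [ 0.5029 -0.1938  0.3399] yaw -0.2343 t 1.7 F [ 0.2628 -0.6366 -0.2811] axis [-0.0008  0.0004 -1.    ]
shift mm [ 0.1312  0.2116 -0.1087] turn 0.09909556264945002
```

View pics/w1.png

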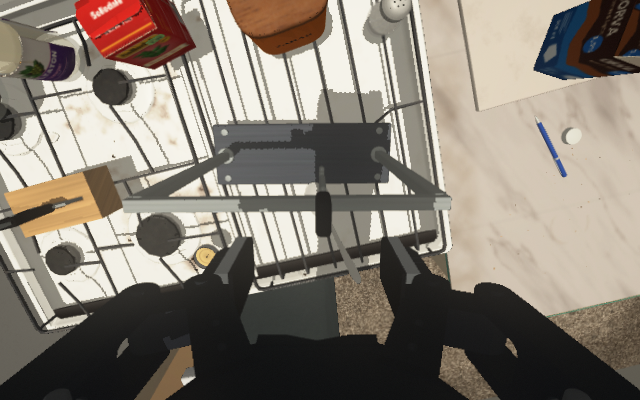

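The wrist view shows the hook's black tab at about (317–331, 190–236). The rail's top face runs from (125,204) to (450,203).

```bash
python3 - <<'E'
from h import *
c=cal("wrist")
print("rail",[atz(c,u,v,.26) for u,v in((123,204),(452,202.5))])
for x,y in((.503,-.194),):
  for z in(.264,.292):
    e=np.array([np.cos(-.236),np.sin(-.236)]);f=np.array([-e[1],e[0]])
    for a in(-12,12):
      print(z,a,[proj(c,[*(np.array([x,y])+e*a/1e3+f*b/1e3),z]) for b in(-5,5)])
im=cv2.imread("pics/raw_w1.png")[:,:,1]
for row in(200,212,225,232): print(row,im[row,306:342])
print(im[180:245,324])
E
```

```text
rail [array([ 0.537 , -0.0602,  0.26  ]), array([ 0.4842, -0.2879,  0.26  ])]
0.264 -12 [array([323.4917, 225.1912]), array([309.254 , 225.1467])]
0.264 12 [array([323.8017, 192.1746]), array([309.1381, 192.1288])]
0.292 -12 [array([324.3895, 241.4142]), array([308.199 , 241.3636])]
0.292 12 [array([324.7775, 204.2725]), array([308.027 , 204.2202])]
200 [92 92 93 91 92 92 91 92 92 58 40 37 38 39 37 38 37 38 37 37 37 36 37 36
 36 82 91 90 90 89 90 90 89 89 89 89]
212 [241 241 241 241 241 232 206 200 201 106  46  40  41  40  40  41  40  41
  40  40  40  39  39  39  38  64 120 138 139 139 139 140 139 138 139 140]
225 [240 240 240 240 241 240 241 241 242 140  51  43  42  42  41  42  42  42
  42  41  40  41  40  40  39  87 110 137 140 141 140 141 141 141 141 140]
232 [233 241 240 241 240 240 241 241 241 156  60  42  43  43  41  41  41  42
  43  41  42  40  39  40  40 101 115 115 116 119 123 138 141 141 140 139]
[ 75  76  76  76  77  77  81  87  89  92  83  57  35  36  36  34  37  38
  36  37  37  37  37  38  38  39  40  40  40  38  40  40  40  41  41  41
  41  40  41  41  41  40  40  41  41  42  40  41  41  42  43  41  43  42
  41  41  62 113 140 140 140 141 140 140 140]
```

Converted, 65 mm / 600 = 0.1083, 4.2 mm / 600 = 0.007.

>>> servo_tool(
  plan="0.0043 0.007 0.0333 0; 0.0043 0.007 0.075 0; 0.0043 0.007 0.1 0; 0.0043 0.007 0.1083 0; 0.0043 0.007 0.1083 0",
)

```text
t: 2.33
tcp_pos: [0.5043, -0.1994, 0.2757]
tcp_rot: [3.12, -0.371, 0.0]
contact_force: [-0.3, -0.2, 0.5]
gripper_width: 0.06
gripper_force: 0.0
```

>>> servo_tool(
  plan="0 0 0 0; 0 0 0 0; 0 0 0 0; 0 0 0 0; 0 0 0 0; 0 0 0 0; 0 0 0 0; 0 0 0 0",
  jaw=0,
)

```text
t: 3.32
tcp_pos: [0.5046, -0.199, 0.2757]
tcp_rot: [3.12, -0.37, 0.001]
contact_force: [0.6, 0.4, 5.2]
gripper_width: 0.0092
gripper_force: 61.1
```

Converted, -19 mm / 600 = -0.0317, -13 mm / 600 = -0.0217.

>>> servo_tool(
  plan="0 0 -0.0067 0; 0 0 -0.0133 0; 0 0 -0.0217 0; 0 0 -0.0317 0; 0 0 -0.0317 0; 0 0 -0.0317 0",
)

```text
t: 4.08
tcp_pos: [0.5043, -0.199, 0.2942]
tcp_rot: [-3.12, 0.37, 0.0]
contact_force: [-0.2, -0.2, -1.1]
gripper_width: 0.0088
gripper_force: 60.6
```

Converted, 58 mm / 600 = 0.0967, -50 mm / 600 = -0.0833.

>>> servo_tool(
  plan="0.0133 0 0 0; 0.0267 0 0 0; 0.0433 0 0 0; 0.06 0 0 0; 0.0767 0 0 0; 0.0967 0 0 0; 0.0967 0 -0.0167 0; 0.0967 0 -0.05 0; 0.0967 0 -0.0833 0; 0.0967 0 -0.0833 0",
)

```text
t: 5.32
tcp_pos: [0.5614, -0.2127, 0.3468]
tcp_rot: [3.119, -0.37, 0.006]
contact_force: [1.1, -0.0, -1.0]
gripper_width: 0.0089
gripper_force: 60.6
```

```bash
python3 - <<'E'
from h import *
save("scene","s2",(290,170,410,320),4)
go([.60,.0,.36],.01)
E
```

```text
tcp [ 0.561  -0.2126  0.3452] yaw -0.236 t 5.375 F [-0.6935  0.204  -0.6792] axis [ 0.0019 -0.0006 -1.    ]
shift mm [ -11.7518 -215.8053  -14.8051] turn -14.095013429092381
```

View pics/s2.png

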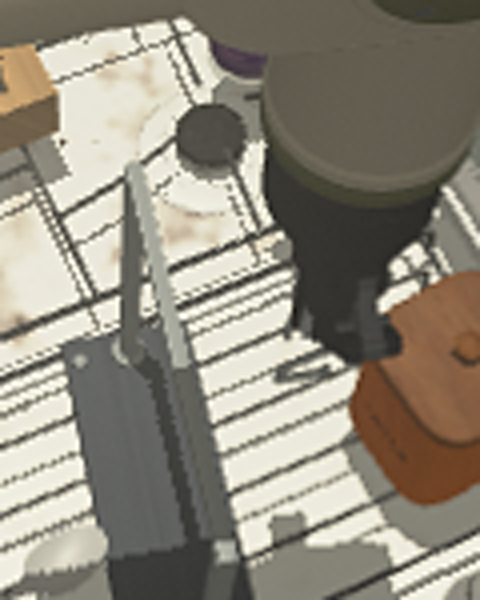

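The picture shows the hook held by its tab, clear of the rail and above the sugar tin. Next I'll move alongside the rail to the block.

Converted, -297 mm / 600 = -0.495, -150 mm / 600 = -0.25, -14 degrees / 90 = -0.1556.

>>> servo_tool(
  plan="0 -0.05 -0.0167 0; 0 -0.1167 -0.025 0; 0 -0.1833 -0.025 -0.0333; 0 -0.25 -0.025 -0.0667; -0.0167 -0.3167 -0.025 -0.1; -0.0583 -0.375 -0.025 -0.1333; -0.1083 -0.425 -0.025 -0.1556; -0.15 -0.4667 -0.0167 -0.1556; -0.1717 -0.495 -0.0083 -0.1556; -0.1717 -0.495 0 -0.1556; -0.1717 -0.495 0 -0.1556; -0.1717 -0.495 0 -0.1556",
)

```text
t: 6.88
tcp_pos: [0.5307, 0.0986, 0.344]
tcp_rot: [3.141, 0.009, -0.001]
contact_force: [-0.2, 0.0, -0.7]
gripper_width: 0.0084
gripper_force: 60.5
```

```bash
python3 - <<'E'
from h import *
save("wrist","w2")
go([.53,.10,.345],.01)
E
```

```text
tcp [0.5307 0.099  0.3442] yaw 0.0061 t 6.925 F [-0.4855  0.1307 -0.533 ] axis [-0.0002 -0.     -1.    ]
shift mm [-0.673  -1.0307 -0.8299] turn -0.22447534024292545
```

View pics/w2.png

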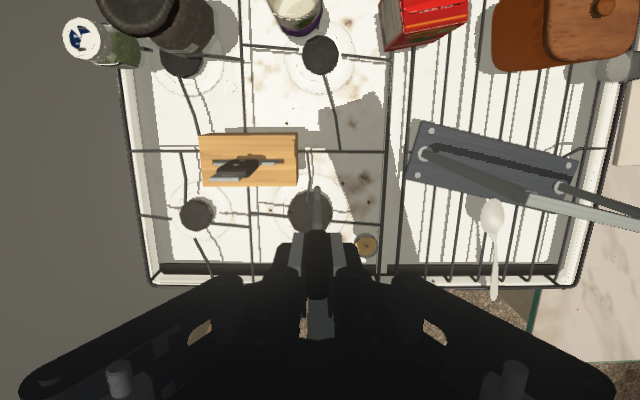

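The block is at (200–298, 133–187), with the scraper handle near (240,168). The hook's tip is visible at (317,187). I'll zoom in.

```bash
python3 - <<'E'
import cv2
a=cv2.imread("pics/raw_w2.png")[125:215,195:335]
cv2.imwrite("pics/w2z.png",cv2.resize(a,(784,504),interpolation=cv2.INTER_CUBIC))
E
```

```text
(no output)
```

View pics/w2z.png

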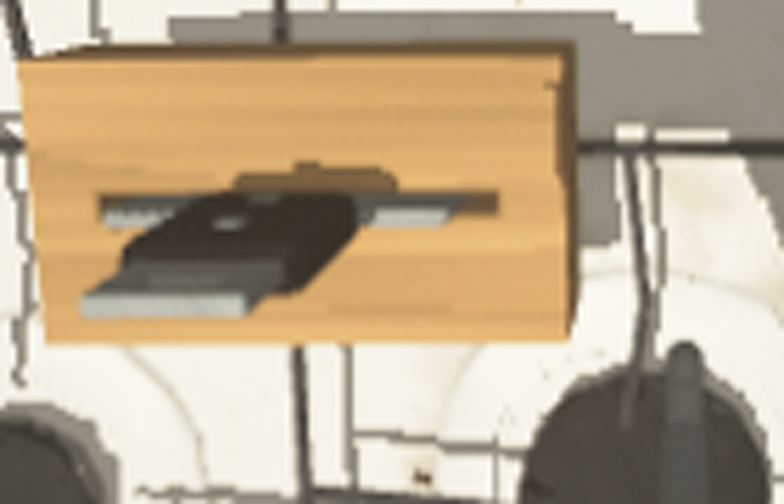

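```bash
python3 - <<'E'
from h import *
c=cal("wrist");s=cal("scene")
q=lambda x,y:(195+x/5.6,125+y/5.6)
l=q(82,305);rr=q(248,305);m=((l[0]+rr[0])/2,l[1])
for z in(.155,.165,.175,.183):
  a,b=atz(c,*l,z),atz(c,*rr,z); print(z,a[:2],b[:2],"w",a[1]-b[1],"mid",(a+b)[:2]/2)
print("tri",tri([(c,*m),(s,281,153.8)]))
for n,p,z in [("bl",(45,343),.053),("br",(568,343),.053),("tr",(575,42),.053),("tl",(20,60),.053),("bladeL",(103,215),.053),("bladeR",(450,222),.053),("slotL",(98,205),.053),("slotR",(498,203),.053)]: print(n,atz(c,*q(*p),z))
print("tip y", [atz(c,*q(686,345),.265)])
E
```

```text
0.155 [0.5255 0.2103] [0.5257 0.1791] w 0.031143714248083015 mid [0.5256 0.1947]
0.165 [0.5278 0.2068] [0.528  0.1766] w 0.030178148412114414 mid [0.5279 0.1917]
0.175 [0.53   0.2034] [0.5302 0.1741] w 0.029212582576145812 mid [0.5301 0.1887]
0.183 [0.5318 0.2006] [0.532  0.1721] w 0.028440129907370937 mid [0.5319 0.1864]
tri [0.5282 0.1905 0.1782]
bl [0.4928 0.2555 0.053 ]
br [0.4937 0.1262 0.053 ]
tr [0.5666 0.1239 0.053 ]
tl [0.5619 0.2556 0.053 ]
bladeL [0.5248 0.2386 0.053 ]
bladeR [0.5236 0.1544 0.053 ]
slotL [0.5273 0.2396 0.053 ]
slotR [0.5283 0.1427 0.053 ]
tip y [array([0.5459, 0.098 , 0.265 ])]
```

Converted, -94 mm / 600 = -0.1567, -90 mm / 600 = -0.15.

>>> servo_tool(
  plan="-0.0167 -0.0333 0 0; -0.0417 -0.0833 0 0; -0.0667 -0.125 0.0167 0; -0.0833 -0.15 0.0417 0; -0.085 -0.1567 0.0667 0; -0.085 -0.1567 0.0733 0; -0.085 -0.1567 0.0733 0; -0.085 -0.1567 0.0733 0",
)

```text
t: 7.92
tcp_pos: [0.479, 0.1932, 0.3008]
tcp_rot: [-3.141, -0.011, -0.001]
contact_force: [0.0, -0.2, -0.3]
gripper_width: 0.0092
gripper_force: 60.5
```

```bash
python3 - <<'E'
from h import *
save("wrist","w3",(240,80,400,220),5)
go([.48,.192,.30],.01)
E
```

```text
tcp [0.4789 0.1934 0.3009] yaw 0.0071 t 7.975 F [ 0.1179  0.0708 -0.5882] axis [ 0.0008  0.0004 -1.    ]
shift mm [1.0906 1.3954 0.8573] turn -0.16554639937186422
```

View pics/w3.png

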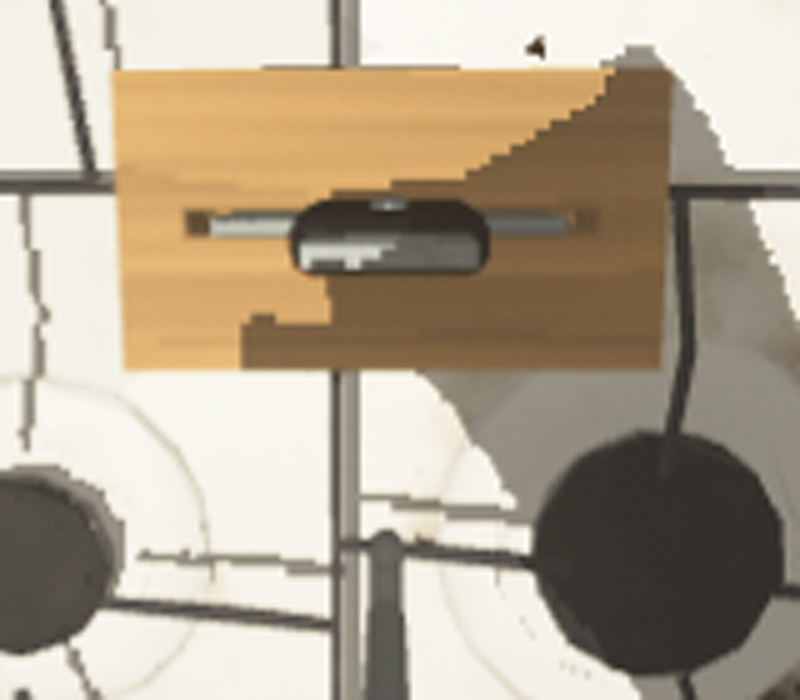

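```bash
python3 - <<'E'
from h import *
c=cal("wrist")  # current = w3
# reconstruct w2 camera: same tool-fixed offset
s=r.get_state();M=R.from_rotvec(s["tcp_rot"]).as_matrix();off=M.T@(np.array(c["position"])-s["tcp_pos"]);Rc=M.T@rot(c)
y=.0061;M2=np.array([[np.cos(y),np.sin(y),0],[np.sin(y),-np.cos(y),0],[0,0,-1]])
c2=dict(c);c2["position"]=np.array([.5307,.099,.3442])+M2@off;c2["rotation"]=M2@Rc
q=lambda x,y:(195+x/5.6,125+y/5.6);k=lambda x,y:(240+x/5,80+y/5)
for a,b in(((82,305),(300,257)),((248,305),(483,257)),((165,305),(391.5,257))): print(tri([(c2,*q(*a)),(c,*k(*b))]))
for z in(.155,.165,.175):
  a,b=atz(c,*k(300,257),z),atz(c,*k(483,257),z);print(z,(a+b)/2,a[1]-b[1])
print("slot",atz(c,*k(185,223),.053),atz(c,*k(598,222),.053),"block",atz(c,*k(115,70),.053),atz(c,*k(672,70),.053),atz(c,*k(125,370),.053),atz(c,*k(660,370),.053))
print("tip",atz(c,*k(386,545),.227), "blade",atz(c,*k(210,225),.066),atz(c,*k(568,223),.066))
E
```

```text
[0.5274 0.2074 0.1635]
[0.5278 0.1767 0.1646]
[0.5276 0.192  0.164 ]
0.155 [0.5269 0.1919 0.155 ] 0.031690747315133605
0.165 [0.5276 0.192  0.165 ] 0.030555983543595344
0.175 [0.5283 0.192  0.175 ] 0.02942121977205711
slot [0.5273 0.2401 0.053 ] [0.5284 0.143  0.053 ] block [0.5618 0.2555 0.053 ] [0.5629 0.1273 0.053 ] [0.4925 0.2554 0.053 ] [0.4936 0.1265 0.053 ]
tip [0.4938 0.1926 0.227 ] blade [0.5275 0.2329 0.066 ] [0.5287 0.1515 0.066 ]
```

Converted, 50 mm / 600 = 0.0833, 45 mm / 600 = 0.075, -0.2 degrees / 90 = -0.0022.

>>> servo_tool(
  plan="0.025 0.0017 0 0; 0.0583 0.0017 0 0; 0.0833 0.0017 0.0167 0; 0.0833 0.0017 0.0467 0; 0.0833 0.0017 0.07 -0.0022; 0.0833 0.0017 0.075 -0.0022; 0.0833 0.0017 0.075 -0.0022; 0.0833 0.0017 0.075 -0.0022",
)

```text
t: 8.98
tcp_pos: [0.5286, 0.1934, 0.2561]
tcp_rot: [-3.141, -0.018, -0.002]
contact_force: [-0.4, -0.3, -0.5]
gripper_width: 0.0089
gripper_force: 60.5
```

Converted, 3 mm / 600 = 0.005, 2 mm / 600 = 0.0033.

>>> servo_tool(
  plan="0 0 0.0017 0; 0 0 0.0033 0; 0 0 0.005 0; 0 0 0.005 0",
)

```text
t: 9.48
tcp_pos: [0.5283, 0.1932, 0.2523]
tcp_rot: [-3.142, -0.018, 0.0]
contact_force: [0.5, 0.3, -1.9]
gripper_width: 0.009
gripper_force: 60.5
```

Converted, 2 mm / 600 = 0.0033, 1 mm / 600 = 0.0017.

>>> servo_tool(
  plan="0 0 0.0017 0; 0 0 0.0033 0; 0 0 0.0033 0",
)

```text
t: 9.85
tcp_pos: [0.5283, 0.1932, 0.2502]
tcp_rot: [-3.142, -0.018, 0.0]
contact_force: [0.6, -0.7, -1.2]
gripper_width: 0.0087
gripper_force: 60.5
```

Converted, 1.5 mm / 600 = 0.0025, 0.8 mm / 600 = 0.0013.

>>> servo_tool(
  plan="0 0 0.0013 0; 0 0 0.0025 0; 0 0 0.0025 0",
)

```text
t: 10.22
tcp_pos: [0.5285, 0.1933, 0.2492]
tcp_rot: [-3.141, -0.018, -0.001]
contact_force: [0.9, 0.4, 1.7]
gripper_width: 0.0088
gripper_force: 60.8
```

Converted, 0.4 mm / 600 = 0.0007.

>>> servo_tool(
  plan="0 0 0.0007 0; 0 0 0.0007 0",
)

```text
t: 10.48
tcp_pos: [0.5286, 0.1933, 0.2489]
tcp_rot: [-3.141, -0.018, -0.002]
contact_force: [-0.1, -0.2, 5.3]
gripper_width: 0.009
gripper_force: 61.2
```

Converted, -32 mm / 600 = -0.0533, -22 mm / 600 = -0.0367.

>>> servo_tool(
  plan="0 0 -0.005 0; -0.0167 0 -0.005 0; -0.0367 0 -0.005 0; -0.0533 0 0.005 0; -0.0533 0 0.02 0; -0.0533 0 0.0283 0; -0.0533 0 0.0283 0; -0.0533 0 0.0283 0",
)

```text
t: 11.48
tcp_pos: [0.4966, 0.1929, 0.2315]
tcp_rot: [-3.141, -0.018, -0.0]
contact_force: [0.6, -0.3, -0.4]
gripper_width: 0.0088
gripper_force: 60.6
```

```bash
python3 - <<'E'
from h import *
save("wrist","w4",(270,100,370,210),5)
go([.50,.1933,.2317],.01)
E
```

```text
tcp [0.4966 0.1929 0.2316] yaw 0.0116 t 11.525 F [-0.0189 -0.0408 -0.7013] axis [ 0.0002  0.0003 -1.    ]
shift mm [ 3.419  -0.3227 -0.1473] turn 0.09268394370504347
```

View pics/w4.png

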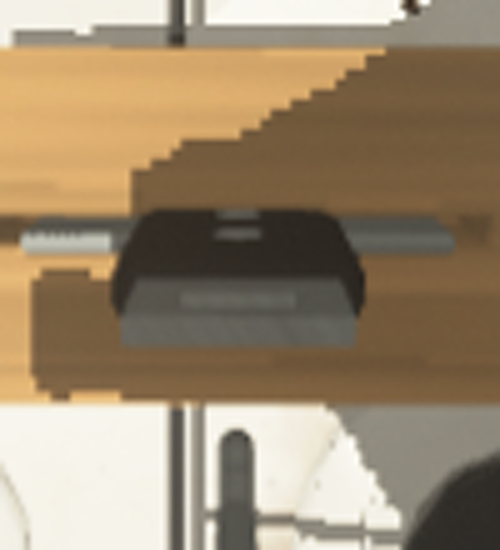

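The zoom shows the hole at crop x 180–297 (centre 238) and the hook tip at 236, so they line up sideways. I'll insert gently.

Converted, 14.5 mm / 600 = 0.0242, 13 mm / 600 = 0.0217.

>>> servo_tool(
  plan="0.0067 0 0 0; 0.0133 0 0 0; 0.0183 0 0 0; 0.0217 0 0 0; 0.0242 0 0 0; 0.0242 0 0 0",
)

```text
t: 12.28
tcp_pos: [0.5109, 0.193, 0.2314]
tcp_rot: [-3.141, -0.018, 0.0]
contact_force: [0.0, 0.4, -0.9]
gripper_width: 0.0095
gripper_force: 60.6
```

Converted, 2 mm / 600 = 0.0033, 1 mm / 600 = 0.0017.

>>> servo_tool(
  plan="0.0017 0 0 0; 0.0033 0 0 0; 0.0033 0 0 0",
)

```text
t: 12.65
tcp_pos: [0.5129, 0.193, 0.2315]
tcp_rot: [-3.141, -0.018, -0.0]
contact_force: [-0.1, 0.3, -0.8]
gripper_width: 0.0089
gripper_force: 60.6
```

Converted, 2 mm / 600 = 0.0033, 1 mm / 600 = 0.0017.

>>> servo_tool(
  plan="0.0017 0 0 0; 0.0033 0 0 0; 0.0033 0 0 0",
)

```text
t: 13.02
tcp_pos: [0.5149, 0.1931, 0.2314]
tcp_rot: [-3.141, -0.018, -0.0]
contact_force: [0.2, 0.4, -0.5]
gripper_width: 0.0089
gripper_force: 60.6
```

>>> servo_tool(
  plan="0.0017 0 0 0; 0.0033 0 0 0; 0.005 0 0 0; 0.0067 0 0 0; 0.0067 0 0 0",
)

```text
t: 13.65
tcp_pos: [0.5189, 0.1931, 0.2314]
tcp_rot: [-3.141, -0.018, 0.0]
contact_force: [0.6, 0.5, -0.7]
gripper_width: 0.0091
gripper_force: 60.6
```

Converted, 9 mm / 600 = 0.015, 7.5 mm / 600 = 0.0125.

>>> servo_tool(
  plan="0.0025 0 0 0; 0.005 0 0 0; 0.0075 0 0 0; 0.01 0 0 0; 0.0125 0 0 0; 0.015 0 0 0; 0.015 0 0 0",
)

```text
t: 14.52
tcp_pos: [0.5279, 0.1932, 0.2314]
tcp_rot: [-3.141, -0.018, 0.0]
contact_force: [-0.4, -0.2, -0.6]
gripper_width: 0.0086
gripper_force: 60.6
```

```bash
python3 - <<'E'
from h import *
save("wrist","w5",(270,100,370,210),5)
E
```

```text
(no output)
```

View pics/w5.png

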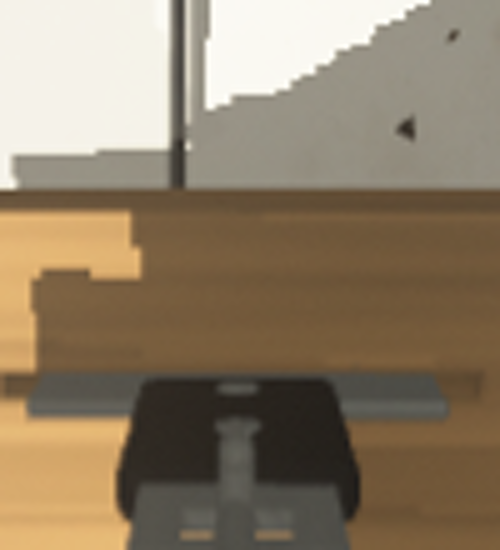

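The tip shows through the hole, at crop (237,430) on the +x side of the tab. I'll lift.

Converted, -12 mm / 600 = -0.02, -10 mm / 600 = -0.0167.

>>> servo_tool(
  plan="0 0 -0.0033 0; 0 0 -0.0067 0; 0 0 -0.0083 0; 0 0 -0.01 0; 0 0 -0.0117 0; 0 0 -0.0133 0; 0 0 -0.0167 0; 0 0 -0.02 0; 0 0 -0.02 0",
)

```text
t: 15.7
tcp_pos: [0.5279, 0.1933, 0.2436]
tcp_rot: [-3.141, -0.018, -0.0]
contact_force: [0.0, -0.3, -2.2]
gripper_width: 0.0091
gripper_force: 60.3
```

Converted, -32 mm / 600 = -0.0533, -31 mm / 600 = -0.0517.

>>> servo_tool(
  plan="0 0 -0.0033 0; 0 0 -0.0067 0; 0 0 -0.0117 0; 0 0 -0.0167 0; 0 0 -0.0233 0; 0 0 -0.03 0; 0 0 -0.0367 0; 0 0 -0.0433 0; 0 0 -0.0483 0; 0 0 -0.0517 0; 0 0 -0.0533 0; 0 0 -0.0533 0",
)

```text
t: 17.2
tcp_pos: [0.5278, 0.1933, 0.2755]
tcp_rot: [-3.141, -0.018, -0.0]
contact_force: [-0.9, 0.2, -2.9]
gripper_width: 0.0088
gripper_force: 60.3
```

Converted, -50 mm / 600 = -0.0833, -48 mm / 600 = -0.08.

>>> servo_tool(
  plan="0 0 -0.0033 0; 0 0 -0.01 0; 0 0 -0.0183 0; 0 0 -0.0267 0; 0 0 -0.0367 0; 0 0 -0.0467 0; 0 0 -0.0567 0; 0 0 -0.0667 0; 0 0 -0.075 0; 0 0 -0.08 0; 0 0 -0.0833 0; 0 0 -0.0833 0",
)

```text
t: 18.7
tcp_pos: [0.5278, 0.1932, 0.3255]
tcp_rot: [-3.141, -0.018, -0.0]
contact_force: [-0.1, -0.3, -3.2]
gripper_width: 0.0085
gripper_force: 60.3
```

```bash
python3 - <<'E'
from h import *
go([.61,.10,.325],.01)
go([.61,-.09,.325],-.1)
go([.5614,-.2127,.325],-.236)
E
```

```text
tcp [0.5278 0.1932 0.3255] yaw 0.0117 t 18.7 F [-0.0905 -0.2979 -3.2376] axis [ 0.0001  0.0001 -1.    ]
shift mm [81.0684 94.2014  0.4851] turn 0.09798301250922747
tcp [0.5278 0.1932 0.3255] yaw 0.0117 t 18.7 F [-0.0905 -0.2979 -3.2376] axis [ 0.0001  0.0001 -1.    ]
shift mm [ 78.8435 284.1883   0.4643] turn 6.400518758948283
tcp [0.5278 0.1932 0.3255] yaw 0.0117 t 18.7 F [-0.0905 -0.2979 -3.2376] axis [ 0.0001  0.0001 -1.    ]
shift mm [ 28.8101 406.3108   0.4467] turn 14.192744772727478
```

Converted, 136 mm / 600 = 0.2267, 120 mm / 600 = 0.2.

>>> servo_tool(
  plan="0.0017 0.0033 0 0; 0.0067 0.01 0 0; 0.0133 0.02 0 0; 0.0217 0.0333 0 0; 0.0317 0.05 0 0; 0.0433 0.07 0 0; 0.0567 0.0933 0 0; 0.0717 0.12 0 0; 0.0867 0.1467 0 0; 0.1017 0.1733 0 0; 0.115 0.2 0 0; 0.125 0.2267 0 0",
)

```text
t: 20.2
tcp_pos: [0.6049, 0.057, 0.3253]
tcp_rot: [-3.141, -0.018, 0.0]
contact_force: [0.3, 0.1, -3.1]
gripper_width: 0.0088
gripper_force: 60.3
```

Converted, 174 mm / 600 = 0.29, 164 mm / 600 = 0.2733, 14.2 degrees / 90 = 0.1578.

>>> servo_tool(
  plan="0.0033 0.0267 0 0.0056; 0.005 0.0533 0 0.0167; 0.005 0.08 0 0.0333; 0.005 0.1067 0 0.05; 0.005 0.1333 0 0.0667; 0.005 0.16 0 0.0833; 0.0033 0.1867 0 0.1; 0 0.2117 0 0.1167; -0.005 0.235 0 0.1333; -0.01 0.255 0 0.1444; -0.0167 0.2733 0 0.1556; -0.0233 0.29 0 0.1578",
)

```text
t: 21.7
tcp_pos: [0.5921, -0.1166, 0.3255]
tcp_rot: [-3.12, 0.37, -0.0]
contact_force: [0.2, -0.5, -4.0]
gripper_width: 0.0086
gripper_force: 60.1
```

```bash
python3 - <<'E'
from h import *
go([.5614,-.2127,.325],-.236)
E
```

```text
tcp [ 0.5921 -0.1166  0.3255] yaw -0.2364 t 21.7 F [ 0.2168 -0.4546 -4.0068] axis [ 0.0001  0.0001 -1.    ]
shift mm [ -7.3814 100.6409   0.4525] turn -0.024156734513579328
```

Converted, 82 mm / 600 = 0.1367, 79 mm / 600 = 0.1317.

>>> servo_tool(
  plan="0 0.015 0 0; -0.0017 0.03 0 0; -0.0033 0.045 0 0; -0.005 0.06 0 0; -0.0067 0.075 0 0; -0.0083 0.0883 0 0; -0.01 0.1017 0 0; -0.0117 0.1133 0 0; -0.0117 0.1233 0 0; -0.0117 0.1317 0 0; -0.0117 0.1367 0 0; -0.0117 0.1367 0 0",
)

```text
t: 23.2
tcp_pos: [0.5664, -0.1943, 0.3254]
tcp_rot: [-3.12, 0.37, 0.0]
contact_force: [0.4, 0.1, -3.1]
gripper_width: 0.0085
gripper_force: 60.1
```

Converted, 31 mm / 600 = 0.0517, 29 mm / 600 = 0.0483.

>>> servo_tool(
  plan="0 0 0.0033 0; 0 0 0.01 0; 0 0 0.0183 0; 0 0 0.0267 0; 0 0 0.035 0; 0 0 0.0433 0; 0 0 0.0483 0; 0 0 0.0517 0; 0 0 0.0517 0; 0 0 0.0517 0; 0 0 0.0517 0",
)

```text
t: 24.58
tcp_pos: [0.5665, -0.1941, 0.2946]
tcp_rot: [-3.12, 0.37, -0.0]
contact_force: [-0.1, -1.0, -2.9]
gripper_width: 0.0091
gripper_force: 60.1
```

```bash
python3 - <<'E'
from h import *
e=np.array([-np.sin(-.236),np.cos(-.236)])*.018
go([.5043+e[0],-.199+e[1],.2942],-.236)
save("scene","s5",(290,190,390,320),4)
E
```

```text
tcp [ 0.5665 -0.1941  0.2946] yaw -0.2361 t 24.575 F [-0.1085 -0.9526 -2.946 ] axis [ 0.0003 -0.     -1.    ]
shift mm [-59.3376   1.309    0.3737] turn -0.0032529535000267807
```

View pics/s5.png

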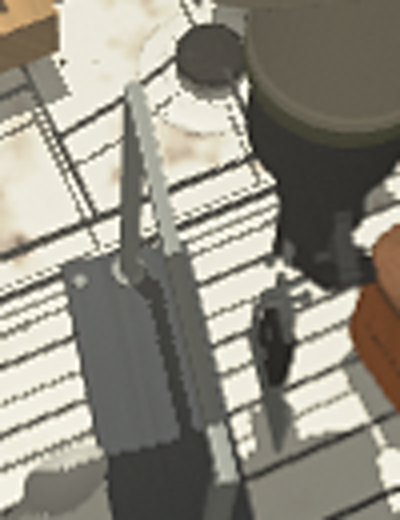

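The picture shows the scraper hanging upright from the hook at crop (270,340), beside the rail on its +x side. I'll move it onto the rail.

Converted, -40 mm / 600 = -0.0667, -38 mm / 600 = -0.0633.

>>> servo_tool(
  plan="-0.0033 0 0 0; -0.01 0 0 0; -0.0183 0 0 0; -0.0267 0 0 0; -0.035 0 0 0; -0.0433 0 0 0; -0.0517 0 0 0; -0.0583 0 0 0; -0.0633 0 0 0; -0.0667 0 0 0; -0.0667 0 0 0",
)

```text
t: 26.0
tcp_pos: [0.5275, -0.1847, 0.2945]
tcp_rot: [-3.12, 0.37, -0.0]
contact_force: [-0.2, 0.5, -3.3]
gripper_width: 0.0082
gripper_force: 60.1
```

Converted, -19.3 mm / 600 = -0.0322, -19 mm / 600 = -0.0317.

>>> servo_tool(
  plan="-0.0033 0 0 0; -0.0083 0 0 0; -0.0133 0 0 0; -0.0183 0 0 0; -0.0233 0 0 0; -0.0283 0 0 0; -0.0317 0 0 0; -0.0322 0 0 0; -0.0322 0 0 0",
)

```text
t: 27.12
tcp_pos: [0.5088, -0.1803, 0.2944]
tcp_rot: [-3.12, 0.37, -0.0]
contact_force: [0.8, -0.4, -2.9]
gripper_width: 0.0087
gripper_force: 60.1
```

Converted, 15 mm / 600 = 0.025, 13 mm / 600 = 0.0217.

>>> servo_tool(
  plan="0 0 0.0033 0; 0 0 0.0083 0; 0 0 0.0133 0; 0 0 0.0183 0; 0 0 0.0217 0; 0 0 0.025 0; 0 0 0.025 0; 0 0 0.025 0",
)

```text
t: 28.12
tcp_pos: [0.5089, -0.1803, 0.2795]
tcp_rot: [-3.12, 0.37, -0.0]
contact_force: [0.3, 0.5, -2.5]
gripper_width: 0.0088
gripper_force: 60.1
```

Converted, 3 mm / 600 = 0.005, 2 mm / 600 = 0.0033.

>>> servo_tool(
  plan="0 0 0.0017 0; 0 0 0.0033 0; 0 0 0.005 0; 0 0 0.005 0",
)

```text
t: 28.62
tcp_pos: [0.5087, -0.1803, 0.2763]
tcp_rot: [-3.12, 0.37, 0.0]
contact_force: [0.1, 0.6, -3.2]
gripper_width: 0.0087
gripper_force: 60.1
```

Converted, 0.7 mm / 600 = 0.0012, 0.5 mm / 600 = 0.0008.

>>> servo_tool(
  plan="0 0 0.0008 0; 0 0 0.0012 0; 0 0 0.0012 0",
)

```text
t: 29.0
tcp_pos: [0.5089, -0.1802, 0.2759]
tcp_rot: [3.12, -0.37, 0.0]
contact_force: [-0.2, 1.1, -2.3]
gripper_width: 0.0087
gripper_force: 60.2
```

Converted, 0.4 mm / 600 = 0.0007.

>>> servo_tool(
  plan="0 0 0.0007 0; 0 0 0.0007 0",
)

```text
t: 29.25
tcp_pos: [0.5089, -0.1803, 0.2758]
tcp_rot: [3.12, -0.37, 0.001]
contact_force: [-1.4, -0.1, 2.0]
gripper_width: 0.0086
gripper_force: 60.7
```

>>> servo_tool(
  plan="0 0 0 0; 0 0 0 0; 0 0 0 0; 0 0 0 0; 0 0 0 0; 0 0 0 0",
  jaw=45,
)

```text
t: 30.0
tcp_pos: [0.5088, -0.1803, 0.2753]
tcp_rot: [-3.12, 0.37, 0.0]
contact_force: [-0.1, 0.7, -1.5]
gripper_width: 0.045
gripper_force: 0.0
```

Converted, -110 mm / 600 = -0.1833, -100 mm / 600 = -0.1667.

>>> servo_tool(
  plan="0 0 -0.0083 0; 0 0 -0.025 0; 0 0 -0.05 0; 0 0 -0.0833 0; 0 0 -0.125 0; 0 0 -0.1667 0; 0 0 -0.1833 0; 0 0 -0.1833 0; 0 0 -0.1833 0; 0 0 -0.1833 0; 0 0 -0.1833 0; 0 0 -0.1833 0",
)

```text
t: 31.5
tcp_pos: [0.5087, -0.1802, 0.3851]
tcp_rot: [-3.12, 0.37, 0.0]
contact_force: [-0.9, -1.0, 0.4]
gripper_width: 0.045
gripper_force: 0.0
```

>>> servo_tool(
  plan="0 0 0 0; 0 0 0 0; 0 0 0 0; 0 0 0 0; 0 0 0 0; 0 0 0 0; 0 0 0 0; 0 0 0 0; 0 0 0 0; 0 0 0 0; 0 0 0 0; 0 0 0 0",
)

```text
t: 33.0
tcp_pos: [0.5088, -0.1803, 0.3853]
tcp_rot: [-3.12, 0.37, -0.0]
contact_force: [1.2, 0.3, -0.1]
gripper_width: 0.0452
gripper_force: 0.0
```

```bash
python3 - <<'E'
from h import *
save("wrist","w6",(170,100,470,300),2.6)
E
```

```text
(no output)
```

View pics/w6.png

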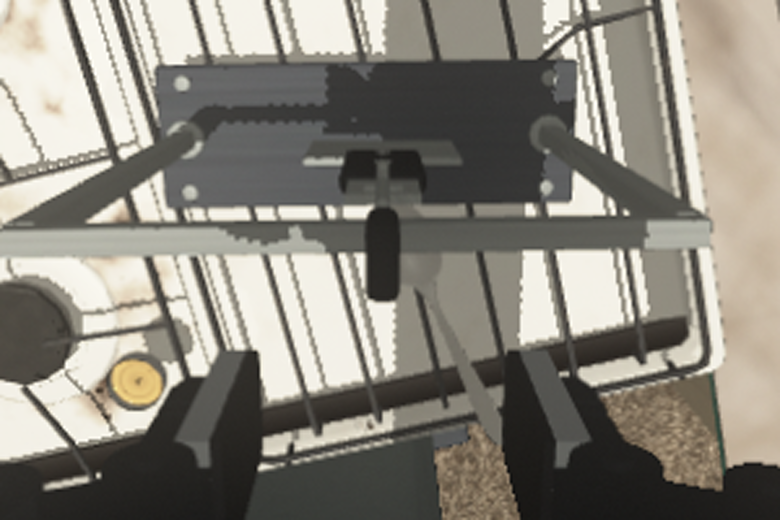

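The hook sits on the rail at crop (382,250), with the scraper hanging upright below it at (382,160). I'll wait for any swing to die down, check that numerically, and hand in.

>>> servo_tool(
  plan="0 0 0 0; 0 0 0 0; 0 0 0 0; 0 0 0 0; 0 0 0 0; 0 0 0 0; 0 0 0 0; 0 0 0 0; 0 0 0 0; 0 0 0 0; 0 0 0 0; 0 0 0 0",
)

```text
t: 34.55
tcp_pos: [0.5088, -0.1802, 0.3853]
tcp_rot: [-3.12, 0.37, 0.0]
contact_force: [0.2, 0.8, -1.4]
gripper_width: 0.0449
gripper_force: 0.0
```

```bash
python3 - <<'E'
from h import *
f=[cams.snapshot("wrist")[140:200,280:360].astype(int) for _ in range(6)]
d=[int((abs(a-f[0]).max(2)>25).sum()) for a in f]; print(d)
if max(d)<80: print(r.finish_job())
E
```

```text
[0, 0, 0, 0, 0, 0]
the job is handed in; nothing more can be done
None
```

The job is handed in at about 35 s: the S-hook is back on the rail with the scraper hanging still from it and the gripper clear. No verdict came back, and I viewed 12 pictures, two over the limit of 10.

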